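# Shield down, low light, lamp on: start a plate viewer by touch

### The job

A culture plate lies ready on the blue-light viewing box. With light touches of the fingertips, push the open amber shield down gently until it is fully shut (it guards the eyes), next press the right half of the left rocker switch fully down (low light, to spare the plate), and last press the left half of the right rocker switch fully down (lamp on). Left and right are as you face the box's switch side; lift nothing, and leave the box, the plate and everything round them where they are.

Things in the scene. Friction and masses are not known exactly. Their poses are not given: they have to be found in the camera images.
- viewer: Viewing box: off-white housing on rubber feet, 220 x 220 mm, flat deck 72 mm above the bench, 4 kg, stands loose. Origin: centre of its underside; +x points from the switch side (front) to the hinge side (back), +y to the left as one faces the switches. Grey switch strip along the front of the deck, window behind it. Rocker centres at x -83, y +52 mm (left, intensity) and y -52 mm (right, lamp).
- shield (a joint): Shield angle, rad: 0 = fully shut (rim on the deck), grows as it is raised, starts 0.6 to 1.0. Amber see-through hood 146 mm deep, 200 wide, 30 high, hinged at its back edge on the box's y axis; friction holds it at any angle, 1 to 2 N on its free edge close it, to a rigid stop: arrive at about 20 mm/s. Shut, its top is 104 mm above the bench, its front wall 35 mm behind the rockers' centre line.
- shield_edge (a point): Point to push: on the shield's outer top face, 10 mm in from its free front edge, mid-width; moves with the shield. 132 mm from the hinge axis along the shield and 25 mm out from it.
- shield_hinge (a point): Middle of the shield's hinge axis (along the box's y), at (94, 0, 79) mm in the box frame; fixed to the box.
- intensity (a joint): Left rocker switch, rad: 0 = left half down (high, marked by a large disc), 0.28 = right half fully down (low, small disc). Black V-topped see-saw, 52 mm left to right, 28 mm front to back, pivot on the box's x axis; stays where it is left. Takes about 2 to 3 N, 16 mm from its middle, to a rigid stop: press slowly, about 20 mm/s.
- intensity_low (a point): Centre of the right half of the left rocker, at the height of its top when that half is fully down (then level, 4 mm above the deck); before it is pressed the half slopes up outwards, 4 mm higher here and 7 mm at its end. Fixed to the box.
- lamp (a joint): Right rocker switch, rad: 0 = right half down (off, marked by a ring), 0.28 = left half fully down (lamp on, marked by a bar). Same size and force as the left one.
- lamp_on (a point): Centre of the left half of the right rocker, at the height of its top when fully down (level, 4 mm above the deck); before it is pressed 4 mm higher here. Fixed to the box.
- window (a point): Centre of the glass window on the deck, under the shield, 72 mm above the bench.
- plate: Round culture plate, 61 mm across, 16 mm high, lies loose on the window under the shield; origin at the centre of its underside. Not to be moved.
- media_bottle: Clear screw-cap bottle, 69 mm across, 128 mm tall, stands left of the box; bystander.
- small_bottle: Smaller screw-cap bottle, 55 mm across, 103 mm tall, left of the box; bystander.
- marker: Marker pen, 136 mm long, 13 mm thick, lies behind the box, to its right; bystander.
- tweezers: Steel forceps, 135 mm long, 8 mm high, lie on the bench just in front of the box; bystander.

How it is judged:
By the outcome, as a careful person would: the job done as asked, in the order asked, and still so for the second after the job is handed in, with the robot touching nothing.
It also fails if it takes over 51 s, if anything falls off the work surface, if the arm or the gripper's body presses on something with over 40 N, if the wrist force passes 120 N, or if a joint passes its speed limit or range.

### The arm

A 6-joint arm with a two-finger parallel gripper is mounted at the origin on a cart in front of the work surface, level with it; the furniture and walls round the work are solid. World frame = base frame: x ahead of the robot, y to its left, z up, the work surface at z = 0. Lengths are in mm, angles in rad, forces in N, time in s.
With the tool pointing down it reaches from about 325 to 775 mm from the base axis. Payload 5.5 kg.
Tool frame: the origin (TCP) lies at the very end of the fingers, on their centre line; the grasp point (between the pads) lies 19 mm behind it; z points along the fingers, y is the line along which they close (so a half turn about z gives the same grasp; the last joint's range is limited). The gripper opens to 88 mm and grips with 3 to 60 N. Pads are 20 mm wide; open, the fingers measure 115 mm over their backs; the gripper's body (75 mm by 178 mm) begins 61 mm behind the grasp point.
Start: joints at [-1.295, 0.091, 1.231, -0, 1.82, -0.057], TCP at [196.014, -567.093, 222.631] pointing down, gripper open.
Joint ranges: [-2.87, 2.87], [-0.86, 2.18], [0.17, 2.46], [-1.51, 4.65], [0.06, 2.69], [-2.65, 2.65]. Speed limits (rad/s): [2.57, 2.57, 3.01, 3.14, 3.14, 3.14].

### API

Orientations are given as a rotation vector (axis times angle).
In Python, from bench import arm gives the robot as it stands. Calls block until the motion is done:
- arm.move_to(position, orientation): joint-space move of the TCP to a pose.
- arm.servo_line(position, rot=None, speed=150, max_force=None): straight line of the TCP; rot=None keeps the orientation; speed is the mean speed in mm/s. With max_force (N) it stops when the force on the tool has changed by that much, and returns True; else False.
- arm.move_joints(angles): joint-space move.
- arm.let_go() and arm.close_gripper(grip_force=None): open the fingers fully, or close them until they stop; grip_force is the grip in N (None keeps the last).
- arm.sleep(seconds).
- arm.solve_ik(position, orientation): joint angles nearest the present ones, or None.
- arm.read_state(): the state.
- arm.grab_frame(name): name is "scene" or "top" or "wrist"; returns a dict with "color" (400x640x3 uint8, blue, green, red), "mtx" (3x3 intrinsics, pixels), "pose" (4x4, takes a point from camera to world coordinates); the wrist camera has in their place "mount" (4x4, takes a point from camera to tool coordinates, whose origin is the TCP and whose axes are the flange's). Camera axes: x right, y up, looking along -z (the intrinsics and any distortion apply to the point x, -y, -z); pixel columns grow to the right and rows downward; lengths in mm; the calibration is good to about 2 mm. A picture is of the moment at which its call begins: read the wrist's pose just before it. There is no depth.
A pose or a line that the arm cannot do raises arm.Unreachable and nothing moves.
- arm.finish_job(): hands the job in; it is judged then, once.
Trained networks look in the newest picture that a camera, given by its name, has taken for a name from the list of things; names that differ only in an ending like _2 or _b are one class to them, and where a whole thing is asked for, a point or a joint stands for the part that bears it (a point fixed in the world has none). Each returns a list of dicts, best first, with "score" (0 to 1); they miss things now and then, are a little off and sometimes report something else, mostly with a low value. They report only what shows in the picture. A call takes as long as a camera call.
- arm.regions_of(camera, thing): "region" (400x640 bool, what is visible of it) and "centre" ([column, row] in pixels, amid what is visible of it).
- arm.pinpoint(camera, thing): "centre" ([column, row] in pixels: a listed point, or the origin of a listed thing).
The state is a dict: "clock": time; "joint_pos": joint angles; "joint_velocities": joint speeds; "effort": joint torques, N m; "position": TCP position; "tool_rot": TCP orientation; "force": force on the tool from outside, world axes, zero at the start; "moment": the same for the moment, N m; "finger_gap": finger opening in mm; "grasp_force": force on a finger pad.
Only numpy, scipy, OpenCV 4.12 (cv2) and the standard library are available. Lean on these libraries where they do the work, as an engineer would, in place of code of your own. Each camera call takes 0.05 s, during which the arm holds its last target. There are 200 camera calls.

## Working session

There is one attempt and no reset: what is moved stays moved. The work goes in short steps, each a Python script; the robot and the scene stay as the last script left them, time stands still between calls to the robot, and variables do not carry over. Pictures are saved under pics/ and viewed, at most 10 in all, crops included, and the job is handed in when it is done.

```bash
mkdir -p pics; ls; cat > h.py <<'E'
import numpy as np, cv2
from bench import arm
def grab(n):
    f=arm.grab_frame(n); return f
def ray(f,px):
    M=np.array(f["mtx"]);P=np.array(f["pose"])
    d=np.linalg.inv(M)@[px[0],px[1],1]; d=np.array([d[0],-d[1],-d[2]])
    return P[:3,3],P[:3,:3]@d
def atz(f,px,z):
    o,d=ray(f,px); return o+d*(z-o[2])/d[2]
def proj(f,p):
    P=np.array(f["pose"]);c=P[:3,:3].T@(np.array(p)-P[:3,3]);u=np.array(f["mtx"])@[c[0],-c[1],-c[2]];return u[:2]/u[2]
E
python3 - <<'E'
from h import *
for n in ["scene","top"]:
    f=grab(n); cv2.imwrite(f"pics/{n}0.png",f["color"]); print(n,{k:(v if k!="color" else 0) for k,v in f.items()})
    for t,z in [("viewer",0),("shield_edge",150),("shield_hinge",79),("intensity_low",76),("lamp_on",76),("window",72),("plate",72),("tweezers",4),("media_bottle",0),("small_bottle",0),("marker",6)]:
        for r in arm.pinpoint(n,t)[:2]: print(n,t,np.round(r["score"],2),np.round(r["centre"],1),np.round(atz(f,r["centre"],z),1))
s=arm.read_state();print(s["clock"],s["force"],s["tool_rot"])
E
```

```text
pics
scene {'color': 0, 'mtx': array([[514.13888518,   0.        , 328.0306318 ],
       [  0.        , 514.13888518, 202.84223142],
       [  0.        ,   0.        ,   1.        ]]), 'pose': array([[ 9.53946697e-01,  2.63802007e-01, -1.42808264e-01,
         2.75107935e+02],
       [-2.99708127e-01,  8.18040073e-01, -4.90902717e-01,
        -1.03777096e+03],
       [-1.26782390e-02,  5.11095823e-01,  8.59430231e-01,
         1.32332720e+03],
       [ 0.00000000e+00,  0.00000000e+00,  0.00000000e+00,
         1.00000000e+00]])}
scene viewer 0.97 [356.9 229.7] [ 547.6 -394.1    0. ]
scene shield_edge 0.91 [365.  200.3] [ 566.1 -390.3  150. ]
scene shield_hinge 0.83 [369.1 243.4] [ 548.9 -481.8   79. ]
scene intensity_low 0.66 [346.3 188.4] [ 546.7 -295.4   76. ]
scene lamp_on 0.56 [328.8 199. ] [ 488.2 -313.9   76. ]
scene tweezers 0.55 [328.3 191.6] [ 507.  -246.7    4. ]
scene media_bottle 0.97 [302.7 138.7] [489.4 -26.2   0. ]
scene media_bottle 0.36 [356.8 229.1] [ 547.9 -392.2    0. ]
scene small_bottle 0.97 [276.7 154.3] [393.5 -60.6   0. ]
scene marker 0.48 [373.1 303.6] [ 51
[... 651 characters left out ...]
150. ]
top shield_hinge 0.81 [368.9 166.4] [ 567.3 -480.1   79. ]
top shield_hinge 0.65 [345.3 173.6] [ 547.3 -412.4   79. ]
top intensity_low 0.57 [307.  171.9] [ 553.4 -302.9   76. ]
top lamp_on 0.55 [310.1 188.8] [ 504.9 -311.4   76. ]
top window 0.9 [346.3 171.4] [ 554.2 -415.7   72. ]
top plate 0.71 [340.8 180.2] [ 529.  -399.7   72. ]
top plate 0.34 [217.7 196. ] [486.9 -46.4  72. ]
top tweezers 0.51 [289.8 190.1] [ 505.7 -249.1    4. ]
top media_bottle 0.96 [217.1 196.3] [489.2 -29.2   0. ]
top small_bottle 0.79 [228.  223.3] [407.4 -62.    0. ]
top marker 0.49 [409.9 190.5] [ 501.  -610.7    6. ]
1.2 [-0.70444442 -0.29884948 -0.2013588 ] [3.09820753e+00 5.20297682e-01 1.65097335e-05]
```

```bash
python3 - <<'E'
from h import *
a=cv2.imread("pics/scene0.png")[90:330,220:480]; b=cv2.imread("pics/top0.png")[90:280,190:440]
cv2.imwrite("pics/c1.png",cv2.resize(a,(780,720))[:600]); cv2.imwrite("pics/c2.png",cv2.resize(b,(750,570),interpolation=cv2.INTER_CUBIC))
E
```

```text
(no output)
```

View pics/c1.png

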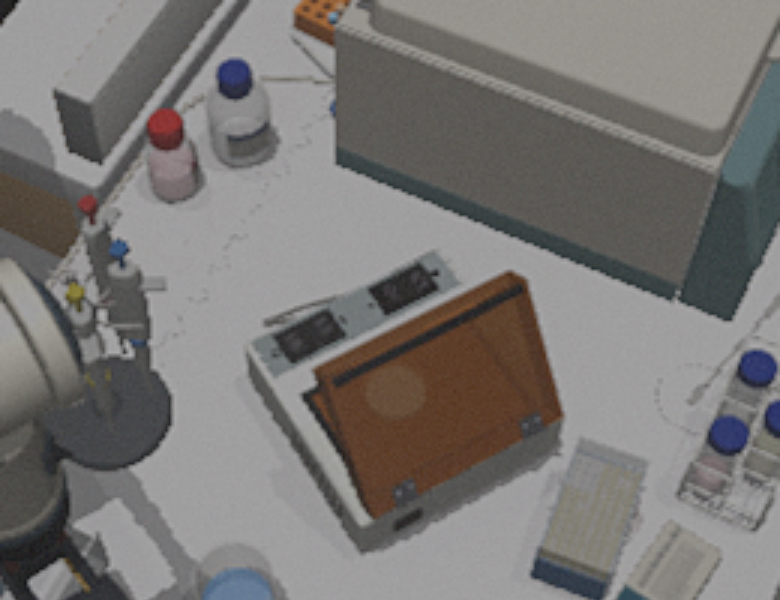

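View pics/c2.png

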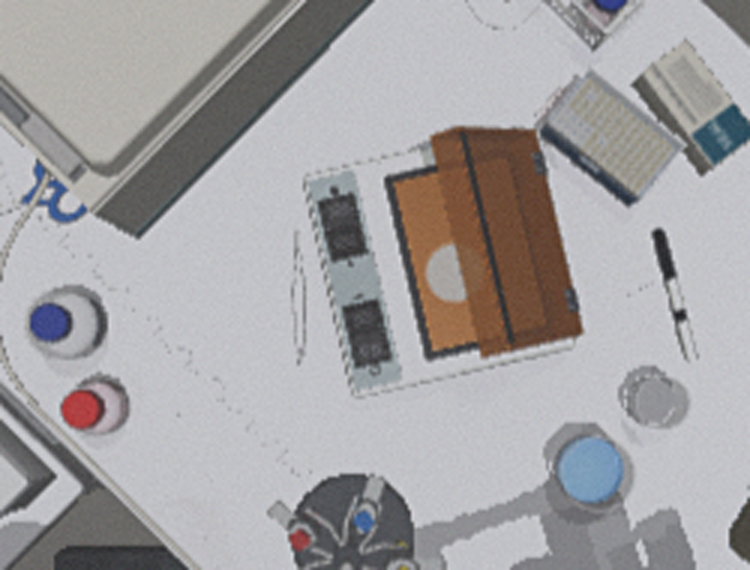

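The crops show the following:
- **Top view:** the switch strip faces image left. The left rocker (upper) is at about px (304,166), the right rocker at about (312,201), the plate at about (340,180), and the shield is open about 0.8 rad.
- **Scene view:** this agrees with the top view.

Next I fit the box pose and shield angle jointly.

```bash
cat >> h.py <<'E'
from scipy.optimize import least_squares
from scipy.spatial.transform import Rotation as R
def edge(th): return np.array([94-132*np.cos(th)+25*np.sin(th),0,79+132*np.sin(th)+25*np.cos(th)])
def w(q,p): c,s=np.cos(q[2]),np.sin(q[2]); return np.array([q[0]+c*p[0]-s*p[1],q[1]+s*p[0]+c*p[1],p[2]])
def local(th): return {"viewer":(0,0,0),"shield_edge":edge(th),"shield_hinge":(94,0,79),"intensity_low":(-83,36,76),"lamp_on":(-83,-36,76),
 "FL":(-110,110,72),"FR":(-110,-110,72),"BR":(110,-110,72),"RL":(-83,52,79),"RR":(-83,-52,79)}
E
python3 - <<'E'
from h import *
T=grab("top");S=grab("scene")
def ct(a,b): return (190+a/3,90+b/3)
def cs(a,b): return (220+a/3,90+b/3)
obs=[]
for n,f in (("top",T),("scene",S)):
    for t in ["viewer","shield_edge","shield_hinge","intensity_low","lamp_on"]:
        r=arm.pinpoint(n,t)
        if r: obs.append((n+" "+t,f,t,r[0]["centre"]))
obs+=[("T"+k,T,k,ct(*v)) for k,v in dict(FL=(305,177),FR=(355,397),BR=(577,345),RL=(342,227),RR=(367,333)).items()]
obs+=[("S"+k,S,k,cs(*v)) for k,v in dict(FR=(248,345),RL=(404,288),RR=(309,336)).items()]
def res(q):
    L=local(q[3]); return np.concatenate([proj(f,w(q,L[t]))-c for _,f,t,c in obs])
s=least_squares(res,[548,-390,-1.4,.8],loss="soft_l1",f_scale=1.5)
print(s.x)
for o,r in zip(obs,res(s.x).reshape(-1,2)): print(o[0],np.round(r,1))
np.save("q.npy",s.x)
q=s.x
for t,p in local(q[3]).items(): print(t,np.round(w(q,p),1))
# reach test: tool down, tool y along box x
for ya in (q[2]-np.pi/2,q[2]+np.pi/2):
    rv=(R.from_euler("z",ya)*R.from_euler("x",np.pi)).as_rotvec()
    print(ya,R.from_rotvec(rv).as_matrix()[:,1])
    for p in [(-83,36,76),(-83,-36,76),(30,0,230),(-60,0,330)]: print(p,arm.solve_ik(w(q,p),rv))
print(np.array(arm.grab_frame("wrist")["mount"]).round(2),arm.read_state()["clock"])
E
```

```text
[ 539.07460399 -387.98663951   -1.35283977    0.99374974]
top viewer [ 2.4 -0.1]
top shield_edge [-1.2 -2.6]
top intensity_low [-1.  -3.5]
top lamp_on [1.7 4.7]
scene viewer [-2.  -0.6]
scene shield_edge [-0.3  4.8]
scene shield_hinge [4.9 0.8]
scene intensity_low [0.6 0.3]
scene lamp_on [-3.7 -0.6]
TFL [-0.9 -0.8]
TFR [-0.4  0.4]
TBR [0.5 0.4]
TRL [ 0.4 -0.3]
TRR [ 0.2 -0.2]
SFR [-2.  -0.5]
SRL [ 0.  -0.4]
SRR [ 0.2 -0.6]
viewer [ 539.1 -388.     0. ]
shield_edge [ 548.4 -429.9  203.3]
shield_hinge [ 559.4 -479.8   79. ]
intensity_low [ 556.3 -299.2   76. ]
lamp_on [ 486.  -314.7   76. ]
FL [ 622.7 -256.8   72. ]
FR [ 407.9 -304.4   72. ]
BR [ 455.5 -519.2   72. ]
RL [ 571.9 -295.7   79. ]
RR [ 470.4 -318.2   79. ]
-2.923636092716058 [-2.16234982e-01  9.76341350e-01  1.34335595e-16]
(-83, 36, 76) [-0.54728565  0.19524271  1.37640744  0.          1.5699425  -2.33603854]
(-83, -36, 76) [-0.63346419  0.05571836  1.52758564  0.          1.55828865 -2.42221707]
(30, 0, 230) [-7.02464116e-01  3.38067737e-01  9.36003941e-01 -4.44089210e-16
  1.86752098e+00 -2.49121700e+00]
(-60, 0, 330) [-6.14212668e-01  2.03159528e-01  9.14824958e-01 -4.44089210e-16
  2.02360817e+00 -2.40296556e+00]
0.21795656087373505 [ 2.16234982e-01 -9.76341350e-01  1.23186862e-16]
(-83, 36, 76) [-5.47285653e-01  1.95242711e-01  1.37640744e+00 -4.44089210e-16
  1.56994250e+00  8.05554113e-01]
(-83, -36, 76) [-6.33464186e-01  5.57183595e-02  1.52758564e+00 -4.44089210e-16
  1.55828865e+00  7.19375580e-01]
(30, 0, 230) [-7.02464116e-01  3.38067737e-01  9.36003941e-01 -4.44089210e-16
  1.86752098e+00  6.50375650e-01]
(-60, 0, 330) [-6.14212668e-01  2.03159528e-01  9.14824958e-01 -4.44089210e-16
  2.02360817e+00  7.38627098e-01]
[[  -0.      0.95    0.31   84.36]
 [   1.     -0.      0.      0.95]
 [   0.      0.31   -0.95 -162.12]
 [   0.      0.      0.      1.  ]] 1.85
```

```bash
cat >> h.py <<'E'
def rot(q): return (R.from_euler("z",q[2]+np.pi/2)*R.from_euler("x",np.pi)).as_rotvec()
def wrist():
    s=arm.read_state(); f=arm.grab_frame("wrist")
    B=np.eye(4);B[:3,:3]=R.from_rotvec(s["tool_rot"]).as_matrix();B[:3,3]=s["position"]
    f["pose"]=B@np.array(f["mount"]); return f
E
python3 - <<'E'
from h import *
q=np.load("q.npy")
arm.close_gripper(10)
p=np.array(arm.read_state()["position"]);p[2]=330
arm.servo_line(p,speed=200)
arm.move_to(w(q,(-60,-30,350)),rot(q))
f=wrist();im=f["color"].copy();cv2.imwrite("pics/w_raw.png",im)
for t,pt in local(q[3]).items():
    u=proj(f,w(q,pt)); print(t,u.round(1)); cv2.circle(im,tuple(int(v) for v in u),3,(0,255,0),1)
for t in ["shield_edge","shield_hinge","intensity_low","lamp_on"]:
    for r in arm.pinpoint("wrist",t)[:1]: print(t,r["score"],np.round(r["centre"],1))
cv2.imwrite("pics/w1.png",im); s=arm.read_state();print(s["clock"],s["finger_gap"],s["force"])
E
```

```text
viewer [358.9 132. ]
shield_edge [424.7 153.8]
shield_hinge [433.7 138. ]
intensity_low [304.5 110.9]
lamp_on [305.5 163.6]
FL [282.6  51.2]
FR [288.6 211.5]
BR [434.9 211.4]
RL [304.1  98.5]
RR [305.6 175. ]
shield_edge 0.48 [385.1 138.1]
shield_hinge 0.58 [431.1 137.7]
intensity_low 0.81 [302.3 111.3]
lamp_on 0.64 [303.4 164.1]
5.5417 0.29087976655779507 [-0.21182937 -0.0227537   0.83731137]
```

View pics/w1.png

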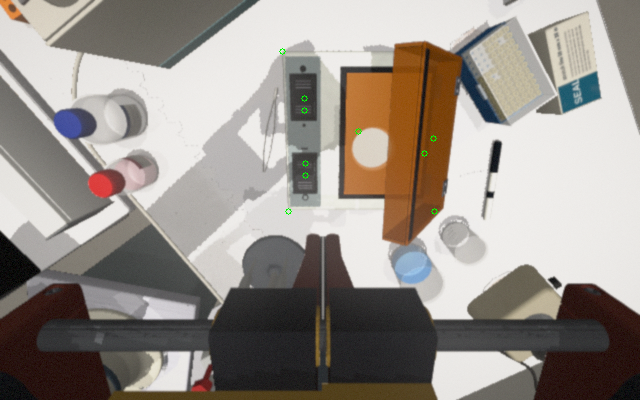

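The wrist view confirms the box pose: the rockers are at about (304,98) and (305,174), on my projections. The shield's lower rim corners are at about (396,43) and (385,240), and its top front corners at about (427,42) and (410,245). I'll check the shield angle against these.

```bash
python3 - <<'E'
from h import *
q=np.load("q.npy")
f=wrist();
for th in (.6,.7,.8,.9,1.0,1.1):
    c,s=np.cos(th),np.sin(th)
    print(th,*[proj(f,w(q,p)).round(0) for y in(100,-100) for p in [(94-146*c,y,79+146*s),(94-146*c+30*s,y,79+146*s+30*c)]])
cv2.imwrite("pics/w2.png",cv2.resize(f["color"][30:260,260:480],None,fx=2.5,fy=2.5,interpolation=cv2.INTER_CUBIC))
E
```

```text
0.6 [354.  50.] [374.  46.] [349. 229.] [365. 238.]
0.7 [364.  48.] [388.  44.] [357. 233.] [377. 242.]
0.8 [375.  46.] [403.  43.] [367. 237.] [389. 245.]
0.9 [389.  45.] [420.  41.] [378. 241.] [403. 248.]
1.0 [404.  43.] [438.  40.] [390. 244.] [417. 251.]
1.1 [420.  42.] [457.  39.] [403. 247.] [432. 253.]
```

View pics/w2.png

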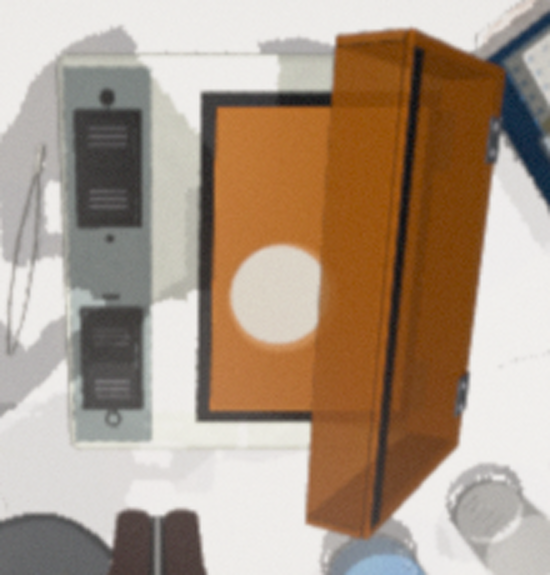

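Shield angle is about 0.93 rad: rim corners (395,44) and (382,239), top front corners (425,42) and (408,245). I'll now push it shut along its arc.

```bash
python3 - <<'E'
from h import *
q=np.load("q.npy"); c,s=np.cos(q[2]),np.sin(q[2]); q[:2]+=[-s*1,c*1]; np.save("q.npy",q)
P=lambda th: w(q,edge(th)+[13.5,0,0])
a=P(1.1);h=a.copy();h[2]=300
arm.servo_line(h,speed=200); arm.servo_line(a,speed=100,max_force=8)
for th,v,m in [(.95,50,8),(.8,25,8),(.6,35,8),(.4,35,8),(.22,30,8),(.1,20,8),(-.03,14,6)]:
    r=arm.servo_line(P(th),speed=v,max_force=m); st=arm.read_state()
    print(th,r,np.round(st["force"],1),np.round(st["position"],1),P(th).round(1),round(st["clock"],1))
    if r: break
E
```

```text
0.95 False [-0.  -0.6 -0.3] [ 551.1 -437.6  201.2] [ 551.1 -437.6  200.9] 8.1
0.8 False [ 0.4 -0.3  0.6] [ 547.3 -420.3  190.9] [ 547.3 -420.4  191.1] 9.0
0.6 False [-0.   0.2  0.7] [ 542.6 -400.1  173.7] [ 542.8 -400.1  174.2] 9.9
0.4 False [ 0.2  0.2 -0.3] [ 539.  -383.5  153.1] [ 539.1 -383.5  153.4] 10.9
0.22 False [-0.5 -0.3  0. ] [ 536.5 -372.4  132. ] [ 536.6 -372.3  132.2] 11.8
0.1 False [-0.6 -0.7 -0.9] [ 535.4 -367.1  116.9] [ 535.4 -366.9  117.1] 12.8
-0.03 True [ 0.1 -0.8  4.2] [ 534.8 -364.   104.3] [ 534.6 -363.2  100. ] 13.7
```

```bash
python3 - <<'E'
from h import *
q=np.load("q.npy")
p=np.array(arm.read_state()["position"]); 
print(arm.servo_line(p-[0,0,4],speed=10,max_force=6),arm.read_state()["position"],arm.read_state()["force"])
p[2]=150; arm.servo_line(p,speed=120)
arm.servo_line(w(q,(-83,36,150)),speed=150)
for n in ["top"]:
    f=grab(n); cv2.imwrite("pics/t2.png",cv2.resize(f["color"][130:230,270:400],None,fx=5,fy=5,interpolation=cv2.INTER_CUBIC))
f=wrist(); cv2.imwrite("pics/w3.png",f["color"])
for t in ["intensity_low","lamp_on"]:
    for r in arm.pinpoint("wrist",t)[:1]: print(t,r["score"],np.round(r["centre"],1),atz(f,r["centre"],76),w(q,local(0)[t]))
print(arm.read_state()["clock"],arm.read_state()["force"])
E
```

```text
True [ 534.83090515 -363.96535688  104.30194947] [0.01392958 0.94200137 4.22876306]
intensity_low 0.86 [321.  205.6] [ 558.54828215 -298.63306549   76.        ] [ 557.25173046 -298.9496131    76.        ]
15.25 [0.24529843 1.10499573 0.31788248]
```

View pics/w3.png

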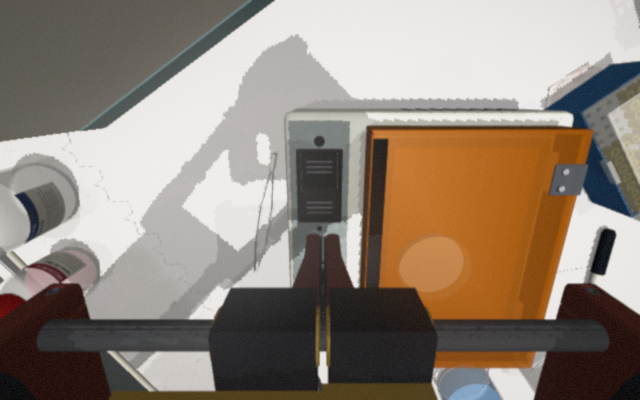

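The shield is shut, flat on the deck. The right half of the left rocker is at about (320,206), within about 1 mm of my fit. Pressing it now.

```bash
cat >> h.py <<'E'
def press(p):
    for z,v in((150,200),(90,80)): arm.servo_line([p[0],p[1],z],speed=v,max_force=15 if z<100 else None)
    r=arm.servo_line([p[0],p[1],72.5],speed=14,max_force=8)
    s=arm.read_state();print(r,np.round(s["position"],1),np.round(s["force"],1),s["clock"])
    arm.sleep(.2);s=arm.read_state();print(np.round(s["position"],1),np.round(s["force"],1))
    arm.servo_line([p[0],p[1],150],speed=80)
E
python3 - <<'E'
from h import *
q=np.load("q.npy"); press(w(q,(-83,36.5,76)))
arm.servo_line(w(q,(-83,-36,150)),speed=150)
f=wrist(); cv2.imwrite("pics/w4.png",f["color"])
for t in ["intensity_low","lamp_on"]:
    for r in arm.pinpoint("wrist",t)[:1]: print(t,r["score"],np.round(r["centre"],1),atz(f,r["centre"],76),w(q,local(0)[t]))
E
```

```text
True [ 557.6 -299.    76.3] [-1.5  0.2  5.6] 17.35
[ 557.6 -299.    76.2] [-1.   0.8  5.7]
intensity_low 0.9 [317.2 114.1] [ 557.46004651 -295.65831511   76.        ] [ 557.25173046 -298.9496131    76.        ]
lamp_on 0.66 [319.2 209. ] [ 485.5459989  -312.78883555   76.        ] [ 486.95515323 -314.51853179   76.        ]
```

View pics/w4.png

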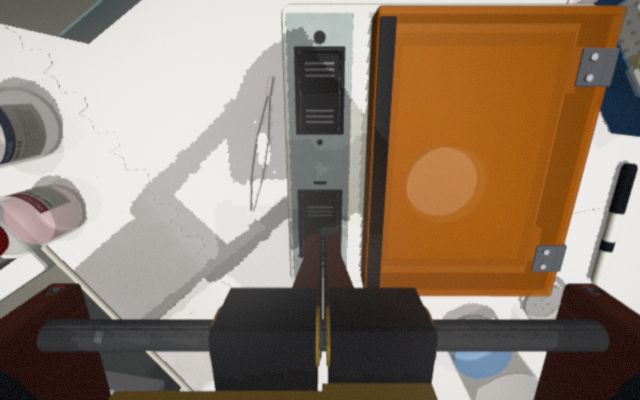

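The left rocker's right half was pressed to z 76.2, its level stop. The lamp's left half shows at about (319,209), as predicted. Pressing the lamp.

```bash
python3 - <<'E'
from h import *
q=np.load("q.npy"); press(w(q,(-83,-36,76)))
arm.servo_line(w(q,(-110,-60,300)),speed=200)
f=wrist(); cv2.imwrite("pics/w5.png",cv2.resize(f["color"][0:260,240:540],None,fx=2.2,fy=2.2,interpolation=cv2.INTER_CUBIC));print(arm.read_state()["clock"])
E
```

```text
True [ 487.4 -314.6   76.3] [-0.8  0.4  4.4] 21.525
[ 487.4 -314.5   76.2] [-2.3  0.5  5.5]
23.775
```

View pics/w5.png

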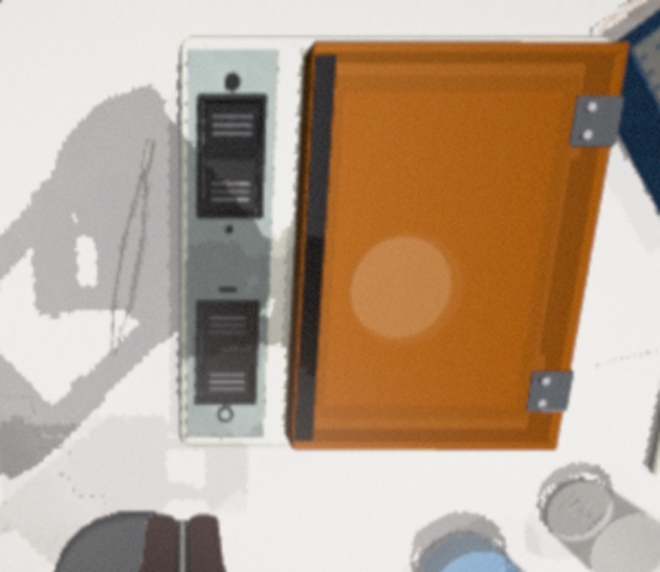

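The shield is flat shut. Both rockers, at about (230,155) and (227,350) in this crop, were pressed to their stop height of 76.2 mm. The plate, at about (400,287), and its surroundings are unmoved. Handing in.

```bash
python3 -c "
from bench import arm
print(arm.finish_job())"
```

```text
the job is handed in; nothing more can be done
None
```

I shut the shield, pressed the left rocker to low, then pressed the right rocker to lamp on, each to its stop height, and handed the job in at about 24 s; no lamp glow showed in the last picture.

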